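Pin the chest lid and angle out the long rail

TASK

Take the orange-headed retaining pin from its wooden parking block and push it fully home, down through the yellow lug of the sliding lid and the chest's lug beneath it, and let go of it, so that the lid cannot slide shut. Then take hold of the long red rail in the chest, tilt it so that its free end comes up over the raised end board while the other end is still under the cover, and draw it out through the short opening. Finish while holding the rail still in the gripper, all of it at least 10 cm above the top of the chest, with the pin still home, the lid still open and the other things on the bench left alone.

Things in the scene. Friction and masses are not known exactly. Their poses are not given: they have to be found in the camera images.
- chest: olive steel parts chest fixed to the bench, 206 x 316 mm. Origin on the bench, midway across; x runs across, y along it from the raised end board (-y) to the covered half (+y), z up. Floor top at z = 8 mm; inside x = -95 to 95, y = -136 to 164 mm; side walls 8 mm thick, 72 mm high plus a 4 mm runner strip. A lug with a 15 mm hole (z = 62 to 70 mm) sticks out on the +x side
- end_board (a point): middle of the top edge of the raised end board, 92 mm above the bench, 8 mm thick, at chest y = -140 mm. The opening runs from this board 170 mm along +y to the cover's edge; the rail is 260 mm long
- cover_edge (a point): middle of the lower edge of the fixed half cover, at chest y = 38, z = 70 mm. The cover (4 mm thick) spans chest y = 38 to 172. The open sliding lid lies over it: z = 76 to 81 mm, front edge at chest y = 34, a low wire handle on it at y = 175 up to z = 100 mm
- lid (a joint): light grey sliding lid: 0 = fully open against its stop (as it starts, the two lug holes in line), grows to 0.165 m as it slides shut along the chest's -y; runs lightly, about 1.5 N friction
- lid_hole (a point): centre of the 15 mm chamfered hole at the top face of the lid's yellow lug (64 x 60 mm, 8 mm thick), axis vertical; at chest x = 135, y = 75, z = 84 mm. The hole goes on through the chest's lug, 14 mm to 22 mm below this point, and is open below
- pin_head (a point): centre of the orange cylindrical head of the retaining pin, 22 mm diameter, 36 mm tall. Below the head is a steel shank, 12 mm diameter, 45 mm long with a chamfered foot. It stands upright, head up. Pin fully home: the head's underside rests on the yellow lug, this point 18 mm above lid_hole. 60 g
- holder: wooden parking block fixed to the bench, 60 x 60 x 40 mm high, with a 15 mm hole 30 mm deep in the middle of its top in which the pin stands (head's underside 15 mm above the block). Origin at its underside
- bar_mid (a point): centre of the long red rail: a straight square tube with black end caps, 260 mm long (its y axis), 22 mm wide (x), 24 mm high (z), about 250 g, balanced at this point. It lies on the chest floor, along the chest, its -y end about 6 mm from the raised end board, its +y end under the cover
- bar_front (a point): centre of the rail's -y end face (the free end, next to the raised end board)
- bar_back (a point): centre of the rail's +y end face (the end under the cover)
- bin: bystander: loose open yellow plastic bin, 100 x 120 x 50 mm high, origin at its underside
- jar: bystander: loose clear jar with a white cap, 56 mm diameter, 75 mm high, origin at its underside
- wheel: bystander: loose black rubber wheel lying flat, 76 mm diameter, 28 mm high, origin at its underside
There are look-alikes about, which are no part of the job. There is more than one size of the part that bears pin_head; the job needs the smaller.

How it is judged (in metres and radians):
On the way, in this order (a step that is already met when the one before it is completed fails the run):
1. the pin is fully home through both lugs and let go (horizontal distance between pin_head and lid_hole below 0.005 m and z of pin_head in the frame of lid_hole between 0.012 and 0.0225 m and angle between pin_head's own z axis and vertical below 0.15 rad and contact force between the fingers and pin below 0.3 N and value of joint lid below 0.006 m), for 0.2 s.
2. the rail is tilted: its free end is above the end board while its other end is still down under the cover (z of bar_front in the frame of chest above 0.092 m and z of bar_back in the frame of chest below 0.07 m and y of bar_back in the frame of chest above 0.038 m), for 0.05 s.
At the end, for the whole second after the job is handed in: rail gripped (over 1 N), still (under 30 mm/s), off the chest, both ends over 175 mm above the bench (83 mm over the end board); pin home, not held: head centre within 5 mm of the hole axis, 12 to 22.5 mm above the lug, within 0.15 rad of upright; lid within 6 mm of fully open (all of step 1 and height (world z) of each of bar_front, bar_back above 0.175 m and contact force between the fingers and bar above 1 N and contact force between bar and chest below 0.1 N and linear speed of bar below 0.03 m/s); the arm keeps its last pose, push and grip.
It fails at once if a bystander (bin, jar, wheel) is moved by more than 30 mm (distance of any of bin, jar, wheel from where it was at the start of the episode above 0.03 m).
It fails at once if the jar is tipped (angle between jar's own z axis and vertical above 0.5 rad).
It also fails if it takes over 58 s, if anything falls off the work surface, if the arm or the gripper's body presses on something with over 40 N, if the wrist force passes 120 N, or if a joint passes its speed limit or range.

ROBOT

A 6-joint arm with a two-finger parallel gripper is mounted at the origin on the work surface. World frame = base frame: x ahead of the robot, y to its left, z up, the work surface at z = 0. Lengths are in m, angles in degrees, forces in N, time in s.
With the tool pointing down it reaches from about 0.25 to 0.725 m from the base axis. Payload 9.7 kg.
Tool frame: the origin (TCP) lies at the very end of the fingers, on their centre line; the grasp point (between the pads) lies 19 mm behind it; z points along the fingers, y is the line along which they close (so a half turn about z gives the same grasp; the last joint's range is limited). The gripper opens to 85 mm and grips with 20 to 120 N. Pads are 22 mm wide; open, the fingers measure 114 mm over their backs; the gripper's body (76 mm by 85 mm) begins 54 mm behind the grasp point. The pads swing forward as they close: fully open they stand 13 mm farther back than shut.
Start: joints at [70.13, 4.979, 10.078, 95.1, 0, 90], TCP at [0.187, 0.517, 0.231] pointing down, gripper open.
Joint ranges: [-179.16, 179.16], [-48.56, 103.87], [-65.8, 70.77], [-126.05, 130.52], [-82.76, 87.17], [-180, 180]. Speed limits (degrees/s): [127.2, 127.2, 147.25, 180, 180, 180].

INTERFACE

Orientations are given as [roll, pitch, yaw] about the fixed x, y, z axes, in that order (R = Rz(yaw) Ry(pitch) Rx(roll)).
In Python, from workcell import telemetry, optics, workorder gives the robot as it stands.
- The arm moves only by the shell command python3 -m handwheel 'ROWS' [FORCE]. ROWS is JSON, a list of rows, each an object of numbers: "tx", "ty", "tz": the shift along the tool's x, y, z in m; "ax", "ay", "az": the turn, a rotation vector about the tool's x, y, z in degrees; "jaw": the gripper command: -1 is shut, 1 is fully open, values between are in proportion. A call has exactly 10 rows; each row shifts and turns the commanded pose from where the row before left it, along the tool's axes as they then stand; what a row does not reach is not made up. A row lasts 1/8 s, in which the tool goes at most 62.5 mm and 10.7 degrees, less where a joint would pass 70% of its speed; a pose out of reach is approached as far as the arm can. A call is refused whole if a number of a shift passes 0.0625 or a number of a turn 10.7, either way. A call with a gripper value outside its range is refused whole. The fingers move at their own pace and stop on an object; FORCE is the grip in N (left out, the last holds). Time passes only in rows, so rows that do not move let the fingers close, or fill a call up. It gives the time, the measured TCP pose, the force, the opening and the grip force at its end, in the units of the state.
- telemetry.get_obs(): the state, without advancing time (a new reading comes with each control period).
- optics.camera(name): name is "side" or "top" or "wrist"; returns a dict with "color" (384x512x3 uint8, red, green, blue), "K" (3x3 intrinsics, pixels), "extrinsics" (4x4, takes a point from camera to world coordinates); the wrist camera has in their place "mount" (4x4, takes a point from camera to tool coordinates, whose origin is the TCP and whose axes are the flange's). Camera axes: x right, y down, z forward; pixel columns grow to the right and rows downward; lengths in m; the calibration is good to about 2 mm. A picture is of the moment at which its call begins: read the wrist's pose just before it. There is no depth.
- workorder.job_done(): hands the job in; it is judged then, once.
The state is a dict: "time": time; "q": joint angles; "qd": joint speeds; "joint_efforts": joint torques, N m; "ee_pos": TCP position; "tcp_rot": TCP orientation; "wrist_force": force on the tool from outside, world axes, zero at the start; "torque": the same for the moment, N m; "opening": finger opening in m; "grasp_force": force on a finger pad.
Only numpy, scipy, OpenCV 4.12 (cv2) and the standard library are available. Lean on these libraries where they do the work, as an engineer would, in place of code of your own. Each camera call takes 0.05 s, during which the arm holds its last target. There are 200 camera calls.

## Working session

There is one attempt and no reset: what is moved stays moved. The work goes in short steps, Python scripts to look and compute and a shell command to move; the robot and the scene stay as the last step left them, time stands still between calls to the robot, and variables do not carry over. Pictures are saved under pics/ and viewed, at most 13 in all, crops included, and the job is handed in when it is done.

```bash
ls; mkdir -p pics; python3 - <<'E'
from workcell import telemetry, optics
import cv2
o=telemetry.get_obs(); print({k:o[k] for k in('time','ee_pos','tcp_rot','opening')})
for n in('side','top'):
    c=optics.camera(n); cv2.imwrite(f'pics/{n}0.png',c['color'][:,:,::-1]); print(n,c['K'].tolist() if hasattr(c['K'],'tolist') else c['K'],c['extrinsics'])
E
```

```text
pics
{'time': 0.0, 'ee_pos': array([0.18685198, 0.51703564, 0.23058096]), 'tcp_rot': array([-1.79923346e+02,  9.79253908e-04,  1.60130894e+02]), 'opening': 0.08546667874718764}
side [[354.61775401420414, 0.0, 249.08791399415978], [0.0, 354.61775401420414, 188.2309304831472], [0.0, 0.0, 1.0]] [[ 0.96276451 -0.11742085  0.24350941  0.32684548]
 [-0.26997659 -0.46438599  0.84347987 -0.86216864]
 [ 0.01404024 -0.87781433 -0.47879524  0.60049317]
 [ 0.          0.          0.          1.        ]]
top [[351.79318682944023, 0.0, 251.71322053549477], [0.0, 351.79318682944023, 187.2875435057942], [0.0, 0.0, 1.0]] [[-0.02264103 -0.99681595  0.07645489  0.53210724]
 [-0.99960132  0.0212811  -0.01855567  0.03883266]
 [ 0.01686954 -0.07684452 -0.99690036  1.03363487]
 [ 0.          0.          0.          1.        ]]
```

View pics/top0.png

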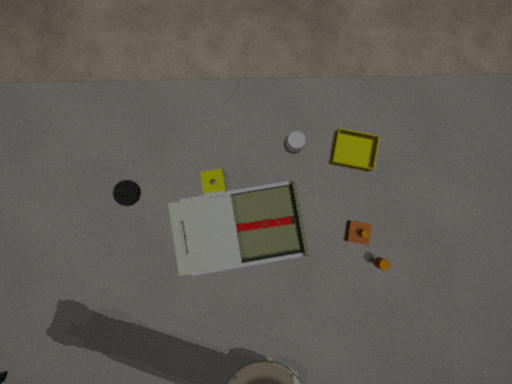

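View pics/side0.png

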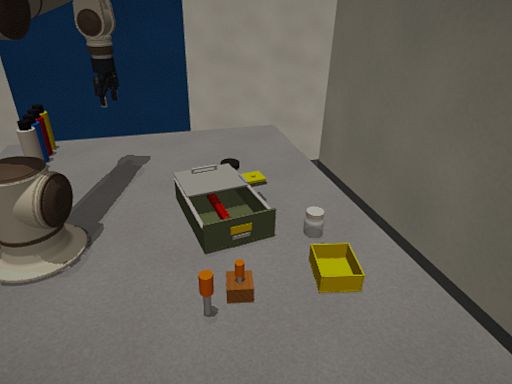

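The pictures show two candidates for the pin. One is the orange head in the wooden block, at top (364,232) and side (240,270). The other is a larger orange-headed pin standing free, at top (383,264) and side (206,285). The description fits the one in the block, so I'll check it in close crops.

```bash
python3 - <<'E'
import cv2, numpy as np
t=cv2.imread('pics/top0.png'); s=cv2.imread('pics/side0.png')
def crop(im,u,v,w,h,k): return cv2.convertScaleAbs(cv2.resize(im[v:v+h,u:u+w],None,fx=k,fy=k,interpolation=cv2.INTER_CUBIC),alpha=1.5)
cv2.imwrite('pics/chest.png',crop(t,160,160,160,120,5))
cv2.imwrite('pics/pins.png',np.hstack([crop(t,335,215,60,60,6.5) if 0 else cv2.resize(crop(t,335,215,60,60,6),(400,400)),cv2.resize(crop(s,190,250,80,80,5),(400,400))]))
E
```

```text
(no output)
```

View pics/chest.png

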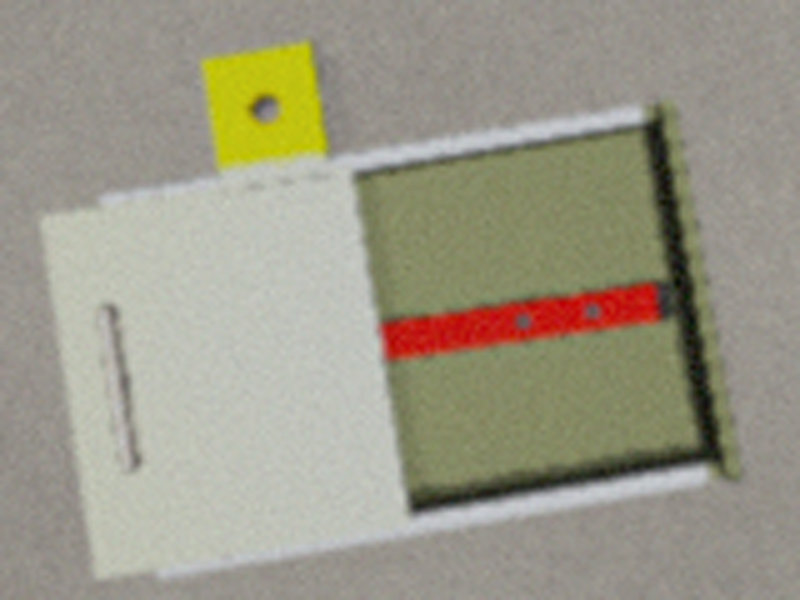

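View pics/pins.png

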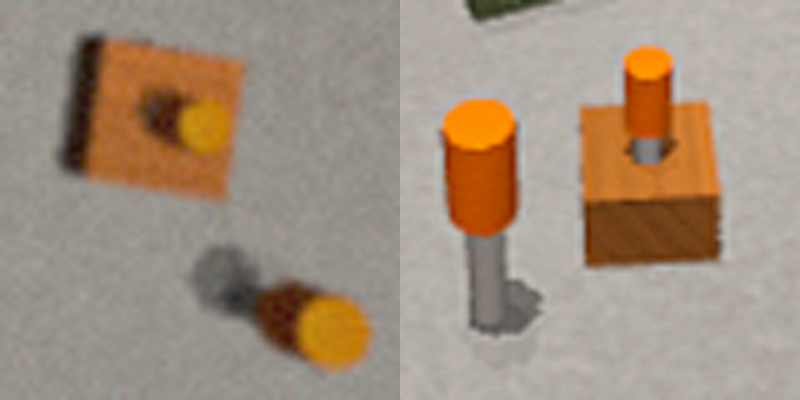

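The choice holds: the smaller pin stands in the block, and the larger free-standing one is the decoy. In the chest crop I read the lug hole at (265,107), the end board's middle at (697,290), the lid handle's middle at (119,387) and the rail running from (664,300) to (385,340). Next I'll work out positions.

```bash
cat > h.py <<'E'
import numpy as np
from scipy.optimize import least_squares
K=np.array([[351.79318682944023,0,251.71322053549477],[0,351.79318682944023,187.2875435057942],[0,0,1]])
E=np.array([[-0.02264103,-0.99681595,0.07645489,0.53210724],[-0.99960132,0.0212811,-0.01855567,0.03883266],[0.01686954,-0.07684452,-0.99690036,1.03363487]])
Ks=np.array([[354.61775401420414,0,249.08791399415978],[0,354.61775401420414,188.2309304831472],[0,0,1]])
Es=np.array([[0.96276451,-0.11742085,0.24350941,0.32684548],[-0.26997659,-0.46438599,0.84347987,-0.86216864],[0.01404024,-0.87781433,-0.47879524,0.60049317]])
def at_z(u,v,z,K=K,E=E):
    d=E[:,:3]@np.linalg.solve(K,[u,v,1.]); s=(z-E[2,3])/d[2]; return E[:,3]+s*d
def cr(a,b,k=5,o=(160,160)): return o[0]+a/k-.4, o[1]+b/k-.4
def Rz(a): return np.array([[np.cos(a),-np.sin(a)],[np.sin(a),np.cos(a)]])
E
python3 - <<'E'
from h import *
pin=at_z(*cr(205,125,400/60,(335,215)),.091); print('pin top',pin, 'side',at_z(239.2,262.2,.091,Ks,Es))
P=[((265,107),(135,75,84)),((697,290),(0,-140,92)),((119,387),(0,175,100)),((383.5,342),(0,34,81)),((666,105),(103,-140,92)),((728,475),(-103,-140,92))]
W=np.array([at_z(*cr(*a),b[2]/1e3)[:2] for a,b in P]); C=np.array([b[:2] for a,b in P])/1e3
f=lambda p:((C@Rz(p[2]).T+p[:2])-W).ravel()
r=least_squares(f,[.45,.05,.1]); print('chest',r.x,np.degrees(r.x[2]),'res mm',(f(r.x).reshape(-1,2)*1e3).round(1).tolist())
print('hole fit',Rz(r.x[2])@[.135,.075]+r.x[:2],'meas',W[0])
for a in((664,300),(385,340),(590,310)):
    w=at_z(*cr(*a),.032); print('rail',w,'chest',Rz(-r.x[2])@(w[:2]-r.x[:2]))
E
```

```text
pin top [ 0.47433767 -0.27991969  0.091     ] side [ 0.47468167 -0.28201303  0.091     ]
chest [0.50116969 0.03357785 0.14129744] 8.095746731789289 res mm [[0.0, 0.2], [0.5, -1.8], [-0.2, 3.1], [0.2, 2.2], [2.8, -0.7], [-3.3, -3.0]]
hole fit [0.62426221 0.12684215] meas [0.62425997 0.12661899]
rail [ 0.5143919  -0.09332844  0.032     ] chest [-0.00478148 -0.12750361]
rail [0.49548367 0.06553118 0.032     ] chest [-0.00112943  0.03243564]
rail [ 0.50970475 -0.05106687  0.032     ] chest [-0.00347032 -0.08500313]
```

```bash
python3 -m handwheel '[{"az":10.4,"jaw":0.2},{"az":10.4,"jaw":0.2},{"az":10.4,"jaw":0.2},{"az":10.3,"jaw":0.2},{"az":10.3,"jaw":0.2},{"az":10.2,"jaw":0.2},{"tx":-0.037,"ty":0.0315,"jaw":0.2},{"tx":-0.037,"ty":0.0315,"jaw":0.2},{"tx":-0.037,"ty":0.0315,"jaw":0.2},{"tx":-0.037,"ty":0.0315,"jaw":0.2}]' 40
python3 -m handwheel '[{"tx":-0.037,"ty":0.0315,"jaw":0.2},{"tx":-0.037,"ty":0.0315,"jaw":0.2},{"tx":-0.037,"ty":0.0315,"jaw":0.2},{"tx":-0.037,"ty":0.0315,"jaw":0.2},{"tx":-0.037,"ty":0.0315,"jaw":0.2},{"tx":-0.037,"ty":0.0315,"jaw":0.2},{"tx":-0.037,"ty":0.0315,"jaw":0.2},{"tx":-0.037,"ty":0.0315,"jaw":0.2},{"jaw":0.2},{"jaw":0.2}]'
python3 - <<'E'
from workcell import telemetry, optics
import cv2, numpy as np
o=telemetry.get_obs(); c=optics.camera('wrist'); print(o['q'],o['ee_pos'],o['tcp_rot'],c['K'],c['mount'])
im=c['color'][:,:,::-1]; cv2.imwrite('pics/w1.png',im)
np.savez('w1.npz',p=o['ee_pos'],r=o['tcp_rot'],K=c['K'],M=c['mount'])
E
```

```text
[7.01308533e+01 5.00690129e+00 1.00379782e+01 9.51000345e+01
 2.85626076e-04 8.99979264e+01] [0.18685523 0.51705583 0.23065492] [-1.79931042e+02 -2.88121550e-04  1.60132927e+02] [[315.55513389   0.         256.94487786]
 [  0.         315.55513389 198.08782129]
 [  0.           0.           1.        ]] [[-1.58421237e-03 -9.64823911e-01 -2.62892203e-01  6.71934718e-02]
 [ 9.99998706e-01 -1.60208876e-03 -1.46359498e-04  4.71433815e-04]
 [-2.79965500e-04 -2.62892095e-01  9.64825201e-01 -1.42400692e-01]
 [ 0.00000000e+00  0.00000000e+00  0.00000000e+00  1.00000000e+00]]$[0]: bad value
$[0]: bad value
```

```bash
python3 -m handwheel '[{"tx":0,"ty":0,"tz":0,"ax":0,"ay":0,"az":10.4,"jaw":0.2},{"tx":0,"ty":0,"tz":0,"ax":0,"ay":0,"az":10.4,"jaw":0.2},{"tx":0,"ty":0,"tz":0,"ax":0,"ay":0,"az":10.4,"jaw":0.2},{"tx":0,"ty":0,"tz":0,"ax":0,"ay":0,"az":10.3,"jaw":0.2},{"tx":0,"ty":0,"tz":0,"ax":0,"ay":0,"az":10.3,"jaw":0.2},{"tx":0,"ty":0,"tz":0,"ax":0,"ay":0,"az":10.2,"jaw":0.2},{"tx":-0.037,"ty":0.0315,"tz":0,"ax":0,"ay":0,"az":0,"jaw":0.2},{"tx":-0.037,"ty":0.0315,"tz":0,"ax":0,"ay":0,"az":0,"jaw":0.2},{"tx":-0.037,"ty":0.0315,"tz":0,"ax":0,"ay":0,"az":0,"jaw":0.2},{"tx":-0.037,"ty":0.0315,"tz":0,"ax":0,"ay":0,"az":0,"jaw":0.2}]' 40; python3 -m handwheel --help | head -30
```

```text
time: 1.4
ee_pos: [0.3335, 0.3874, 0.2311]
tcp_rot: [-180.0, 0.0, 98.1]
wrist_force: [0.9, 0.7, 0.9]
opening: 0.0512
grasp_force: 0.0invalid input: not JSON, or not a number
```

```bash
python3 -m handwheel '[{"tx":-0.0373,"ty":0.0314,"tz":0,"ax":0,"ay":0,"az":0,"jaw":0.2},{"tx":-0.0373,"ty":0.0314,"tz":0,"ax":0,"ay":0,"az":0,"jaw":0.2},{"tx":-0.0373,"ty":0.0314,"tz":0,"ax":0,"ay":0,"az":0,"jaw":0.2},{"tx":-0.0373,"ty":0.0314,"tz":0,"ax":0,"ay":0,"az":0,"jaw":0.2},{"tx":-0.0373,"ty":0.0314,"tz":0,"ax":0,"ay":0,"az":0,"jaw":0.2},{"tx":-0.0373,"ty":0.0314,"tz":0,"ax":0,"ay":0,"az":0,"jaw":0.2},{"tx":-0.0373,"ty":0.0314,"tz":0,"ax":0,"ay":0,"az":0,"jaw":0.2},{"tx":-0.0373,"ty":0.0314,"tz":0,"ax":0,"ay":0,"az":0,"jaw":0.2},{"tx":0,"ty":0,"tz":0,"ax":0,"ay":0,"az":0,"jaw":0.2},{"tx":0,"ty":0,"tz":0,"ax":0,"ay":0,"az":0,"jaw":0.2}]'
cat > look.py <<'E'
import sys,cv2,numpy as np
from workcell import telemetry, optics
n=sys.argv[1]; o=telemetry.get_obs(); c=optics.camera('wrist'); print(np.round(o['q'],1),o['ee_pos'],o['tcp_rot'])
cv2.imwrite(f'pics/{n}.png',c['color'][:,:,::-1]); np.savez(n+'.npz',p=o['ee_pos'],r=o['tcp_rot'],K=c['K'],M=c['mount'])
E
cat >> h.py <<'E'
from scipy.spatial.transform import Rotation as R
def wcam(n):
    d=np.load(n+'.npz'); T=np.eye(4); T[:3,:3]=R.from_euler('xyz',d['r'],degrees=True).as_matrix(); T[:3,3]=d['p']
    return dict(K=d['K'],E=(T@d['M'])[:3])
def proj(P,K,E): q=K@(E[:,:3].T@(np.array(P)-E[:,3])); return q[:2]/q[2]
E
python3 look.py w2; python3 -c "
from h import *
print(proj([.6243,.1267,.084],**wcam('w2')))"
```

```text
time: 2.65
ee_pos: [0.6232, 0.1287, 0.2308]
tcp_rot: [-179.9, -0.0, 98.1]
wrist_force: [0.2, 1.5, -0.7]
opening: 0.0511
grasp_force: 0.0
[11.7 17.5 24.6 97.1  0.  93.6] [0.62321839 0.12871662 0.23080125] [-1.79938140e+02 -8.49023007e-03  9.81077756e+01]
[258.46058485 188.54251569]
```

View pics/w2.png

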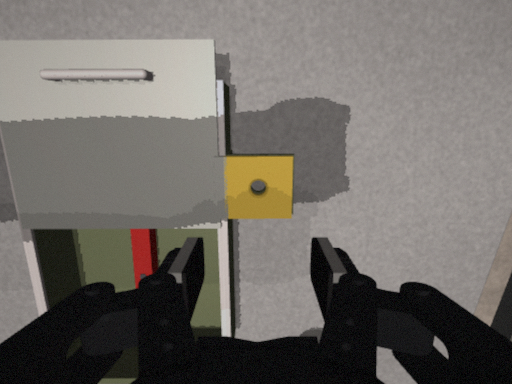

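The lug hole sits at about (258,186) in the wrist view, and the top-camera estimate projects to (258.5,188.5). That is within about 2 mm, so I'll refine it.

```bash
python3 - <<'E'
from h import *
import cv2
im=cv2.imread('pics/w2.png'); h=cv2.cvtColor(im,cv2.COLOR_BGR2HSV)
m=((h[...,1]<140)|(h[...,2]<90)).astype(np.uint8)[165:210,238:282]
n,l,s,c=cv2.connectedComponentsWithStats(m)
for i in range(1,n): print(s[i],c[i]+[238,165])
i=max(range(1,n),key=lambda i:s[i][4]); u,v=c[i]+[238,165]
print(at_z(u,v,.084,**wcam('w2')))
E
```

```text
[ 13  15  15  15 178] [257.93258427 186.86516854]
[0.62358001 0.12823619 0.084     ]
```

```bash
python3 -m handwheel '[{"tx":-0.048,"ty":-0.0256,"tz":0.006,"ax":0,"ay":0,"az":0,"jaw":0.2},{"tx":-0.048,"ty":-0.0256,"tz":0.006,"ax":0,"ay":0,"az":0,"jaw":0.2},{"tx":-0.048,"ty":-0.0256,"tz":0.006,"ax":0,"ay":0,"az":0,"jaw":0.2},{"tx":-0.048,"ty":-0.0256,"tz":0.006,"ax":0,"ay":0,"az":0,"jaw":0.2},{"tx":-0.048,"ty":-0.0256,"tz":0.006,"ax":0,"ay":0,"az":0,"jaw":0.2},{"tx":-0.048,"ty":-0.0256,"tz":0.006,"ax":0,"ay":0,"az":0,"jaw":0.2},{"tx":-0.048,"ty":-0.0256,"tz":0.006,"ax":0,"ay":0,"az":0,"jaw":0.2},{"tx":-0.048,"ty":-0.0256,"tz":0.006,"ax":0,"ay":0,"az":0,"jaw":0.2},{"tx":0,"ty":0,"tz":0,"ax":0,"ay":0,"az":0,"jaw":0.2},{"tx":0,"ty":0,"tz":0,"ax":0,"ay":0,"az":0,"jaw":0.2}]'
python3 look.py w3; python3 - <<'E'
from h import *
import cv2
print(proj([.4745,-.281,.091],**wcam('w3')))
im=cv2.imread('pics/w3.png'); h=cv2.cvtColor(im,cv2.COLOR_BGR2HSV)
m=((h[...,0]<22)&(h[...,1]>150)&(h[...,2]>60)).astype(np.uint8)
n,l,s,c=cv2.connectedComponentsWithStats(m)
for i in range(1,n):
    if s[i][4]>60: print(s[i],c[i])
E
```

```text
time: 3.95
ee_pos: [0.4751, -0.2795, 0.1837]
tcp_rot: [180.0, 0.0, 98.2]
wrist_force: [0.7, -0.2, -0.1]
opening: 0.0514
grasp_force: 0.0
[-30.5   4.4   4.2  89.8   0.   51.4] [ 0.47513758 -0.27947108  0.18368838] [1.79965307e+02 5.84660675e-04 9.81603838e+01]
[256.45375257 203.86335913]
[ 218  146   79   79 3592] [256.35328508 185.86135857]
[ 123  210   54   54 1896] [149.59862869 236.61181435]
```

View pics/w3.png

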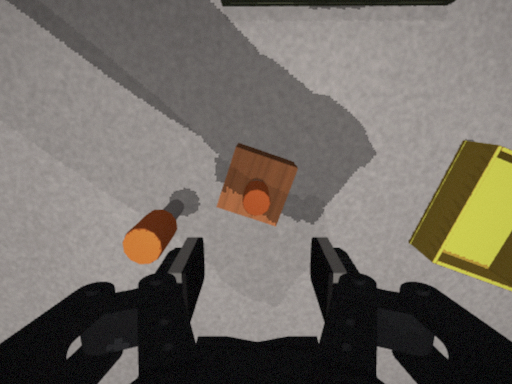

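The pin's head top is at (256.5,202.5), about 1 mm from the prediction. The decoy at (145,243) is clear of the fingers, so I'll descend and grip.

```bash
python3 -m handwheel '[{"tx":-0.0006,"ty":-0.0007,"tz":0.0217,"ax":0,"ay":0,"az":0,"jaw":0.2},{"tx":0,"ty":0,"tz":0.02,"ax":0,"ay":0,"az":0,"jaw":0.2},{"tx":0,"ty":0,"tz":0.02,"ax":0,"ay":0,"az":0,"jaw":0.2},{"tx":0,"ty":0,"tz":0.02,"ax":0,"ay":0,"az":0,"jaw":0.2},{"tx":0,"ty":0,"tz":0.02,"ax":0,"ay":0,"az":0,"jaw":0.2},{"tx":0,"ty":0,"tz":0.02,"ax":0,"ay":0,"az":0,"jaw":0.2},{"tx":0,"ty":0,"tz":0,"ax":0,"ay":0,"az":0,"jaw":0.2},{"tx":0,"ty":0,"tz":0,"ax":0,"ay":0,"az":0,"jaw":-1},{"tx":0,"ty":0,"tz":0,"ax":0,"ay":0,"az":0,"jaw":-1},{"tx":0,"ty":0,"tz":0,"ax":0,"ay":0,"az":0,"jaw":-1}]' 40
python3 -m handwheel '[{"tx":0,"ty":0,"tz":0,"ax":0,"ay":0,"az":0,"jaw":-1},{"tx":0,"ty":0,"tz":0,"ax":0,"ay":0,"az":0,"jaw":-1},{"tx":0,"ty":0,"tz":0,"ax":0,"ay":0,"az":0,"jaw":-1},{"tx":0,"ty":0,"tz":-0.01,"ax":0,"ay":0,"az":0,"jaw":-1},{"tx":0,"ty":0,"tz":-0.02,"ax":0,"ay":0,"az":0,"jaw":-1},{"tx":0,"ty":0,"tz":-0.02,"ax":0,"ay":0,"az":0,"jaw":-1},{"tx":0,"ty":0,"tz":-0.02,"ax":0,"ay":0,"az":0,"jaw":-1},{"tx":0,"ty":0,"tz":-0.02,"ax":0,"ay":0,"az":0,"jaw":-1},{"tx":0,"ty":0,"tz":-0.02,"ax":0,"ay":0,"az":0,"jaw":-1},{"tx":0,"ty":0,"tz":0,"ax":0,"ay":0,"az":0,"jaw":-1}]'
```

```text
time: 5.25
ee_pos: [0.4751, -0.2813, 0.0629]
tcp_rot: [179.9, 0.1, 98.1]
wrist_force: [-0.7, 0.7, 5.3]
opening: 0.0211
grasp_force: 39.3
time: 6.5
ee_pos: [0.475, -0.2816, 0.1734]
tcp_rot: [179.9, 0.1, 98.1]
wrist_force: [-0.3, 0.0, -0.2]
opening: 0.0207
grasp_force: 39.2
```

```bash
python3 -m handwheel '[{"tx":0.048,"ty":0.0256,"tz":-0.01,"ax":0,"ay":0,"az":0,"jaw":-1},{"tx":0.048,"ty":0.0256,"tz":0,"ax":0,"ay":0,"az":0,"jaw":-1},{"tx":0.048,"ty":0.0256,"tz":0,"ax":0,"ay":0,"az":0,"jaw":-1},{"tx":0.048,"ty":0.0256,"tz":0,"ax":0,"ay":0,"az":0,"jaw":-1},{"tx":0.048,"ty":0.0256,"tz":0,"ax":0,"ay":0,"az":0,"jaw":-1},{"tx":0.048,"ty":0.0256,"tz":0,"ax":0,"ay":0,"az":0,"jaw":-1},{"tx":0.048,"ty":0.0256,"tz":0,"ax":0,"ay":0,"az":0,"jaw":-1},{"tx":0.0475,"ty":0.0256,"tz":0,"ax":0,"ay":0,"az":0,"jaw":-1},{"tx":0,"ty":0,"tz":0.02,"ax":0,"ay":0,"az":0,"jaw":-1},{"tx":0,"ty":0,"tz":0,"ax":0,"ay":0,"az":0,"jaw":-1}]'
python3 look.py w4; python3 - <<'E'
from h import *
import cv2
w=wcam('w4'); p=np.load('w4.npz')['p']
print('hole pred',proj([.6237,.1280,.084],**w))
for dz in(.028,-.008,-.053): print(dz,proj(p+[0,0,dz],**w))
im=cv2.imread('pics/w4.png')
cv2.imwrite('pics/w4c.png',cv2.convertScaleAbs(cv2.resize(im[150:300,180:340],None,fx=5,fy=4 if 0 else 5,interpolation=cv2.INTER_CUBIC)[:600],alpha=1.8))
E
```

```text
time: 7.75
ee_pos: [0.6219, 0.1278, 0.1588]
tcp_rot: [-179.7, 0.0, 98.2]
wrist_force: [-0.3, -0.9, -0.4]
opening: 0.0207
grasp_force: 39.3
[11.6 16.2 15.  89.  -0.  93.4] [0.62188388 0.1277933  0.15880747] [-1.79744374e+02  2.46163412e-02  9.81844656e+01]
hole pred [260.68706897 208.94813149]
0.028 [258.14832274 283.81919683]
-0.008 [258.14888807 247.1822461 ]
-0.053 [258.14932682 218.7476721 ]
```

View pics/w4c.png

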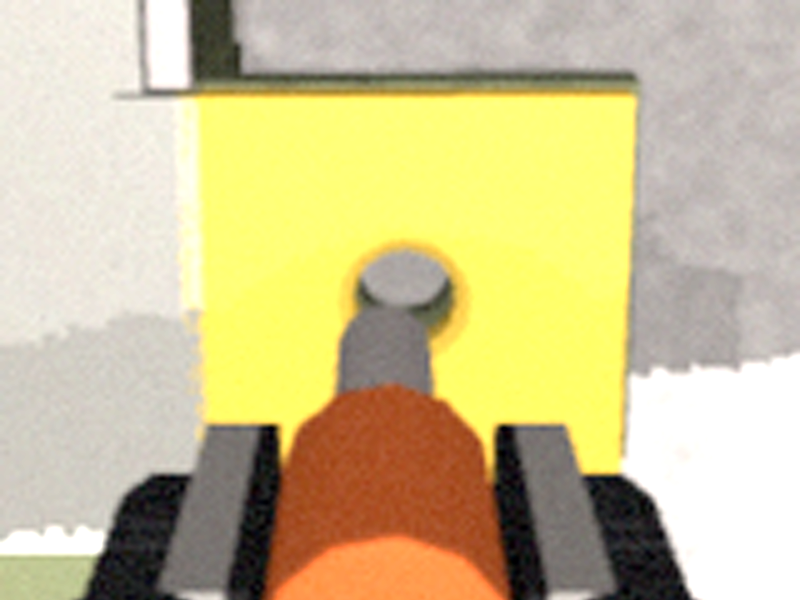

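The chamfered hole is centred near (261.3,209.6) and the shank foot near (256.6,219.8), so the foot needs about +3.1 mm along tool y and nothing along tool x. I'll shift that, then ease it in.

```bash
python3 -m handwheel '[{"tx":0,"ty":0.0031,"tz":0,"ax":0,"ay":0,"az":0,"jaw":-1},{"tx":0,"ty":0,"tz":0,"ax":0,"ay":0,"az":0,"jaw":-1},{"tx":0,"ty":0,"tz":0.005,"ax":0,"ay":0,"az":0,"jaw":-1},{"tx":0,"ty":0,"tz":0.005,"ax":0,"ay":0,"az":0,"jaw":-1},{"tx":0,"ty":0,"tz":0.005,"ax":0,"ay":0,"az":0,"jaw":-1},{"tx":0,"ty":0,"tz":0.005,"ax":0,"ay":0,"az":0,"jaw":-1},{"tx":0,"ty":0,"tz":0.003,"ax":0,"ay":0,"az":0,"jaw":-1},{"tx":0,"ty":0,"tz":0.003,"ax":0,"ay":0,"az":0,"jaw":-1},{"tx":0,"ty":0,"tz":0.003,"ax":0,"ay":0,"az":0,"jaw":-1},{"tx":0,"ty":0,"tz":0,"ax":0,"ay":0,"az":0,"jaw":-1}]'
```

```text
time: 9.05
ee_pos: [0.6258, 0.1278, 0.1323]
tcp_rot: [-180.0, 0.0, 98.1]
wrist_force: [-0.7, -0.4, -0.3]
opening: 0.0209
grasp_force: 39.4
```

```bash
python3 -m handwheel '[{"tx":0,"ty":-0.0004,"tz":0.004,"ax":0,"ay":0,"az":0,"jaw":-1},{"tx":0,"ty":0,"tz":0.005,"ax":0,"ay":0,"az":0,"jaw":-1},{"tx":0,"ty":0,"tz":0.005,"ax":0,"ay":0,"az":0,"jaw":-1},{"tx":0,"ty":0,"tz":0.005,"ax":0,"ay":0,"az":0,"jaw":-1},{"tx":0,"ty":0,"tz":0.005,"ax":0,"ay":0,"az":0,"jaw":-1},{"tx":0,"ty":0,"tz":0.005,"ax":0,"ay":0,"az":0,"jaw":-1},{"tx":0,"ty":0,"tz":0.005,"ax":0,"ay":0,"az":0,"jaw":-1},{"tx":0,"ty":0,"tz":0.004,"ax":0,"ay":0,"az":0,"jaw":-1},{"tx":0,"ty":0,"tz":0,"ax":0,"ay":0,"az":0,"jaw":-1},{"tx":0,"ty":0,"tz":0,"ax":0,"ay":0,"az":0,"jaw":-1}]'
```

```text
time: 10.3
ee_pos: [0.6254, 0.1278, 0.0942]
tcp_rot: [-180.0, 0.0, 98.1]
wrist_force: [-0.8, -3.4, -2.1]
opening: 0.0207
grasp_force: 39.2
```

```bash
python3 -m handwheel '[{"tx":0,"ty":0,"tz":0.002,"ax":0,"ay":0,"az":0,"jaw":-1},{"tx":0,"ty":0,"tz":0.0015,"ax":0,"ay":0,"az":0,"jaw":-1},{"tx":0,"ty":0,"tz":0,"ax":0,"ay":0,"az":0,"jaw":-1},{"tx":0,"ty":0,"tz":0,"ax":0,"ay":0,"az":0,"jaw":-0.1},{"tx":0,"ty":0,"tz":0,"ax":0,"ay":0,"az":0,"jaw":-0.1},{"tx":0,"ty":0,"tz":0,"ax":0,"ay":0,"az":0,"jaw":-0.1},{"tx":0,"ty":0,"tz":-0.01,"ax":0,"ay":0,"az":0,"jaw":-0.1},{"tx":0,"ty":0,"tz":-0.03,"ax":0,"ay":0,"az":0,"jaw":-0.1},{"tx":0,"ty":0,"tz":-0.03,"ax":0,"ay":0,"az":0,"jaw":-0.1},{"tx":0,"ty":0,"tz":0,"ax":0,"ay":0,"az":0,"jaw":-0.1}]'
python3 - <<'E'
import cv2,numpy as np
from workcell import optics
s=optics.camera('side')['color'][:,:,::-1]; t=optics.camera('top')['color'][:,:,::-1]; w=optics.camera('wrist')['color'][:,:,::-1]
cv2.imwrite('pics/pinin.png',np.hstack([cv2.resize(s[130:230,200:300],(400,400),interpolation=3),cv2.resize(w[140:300,180:340],(400,400))]))
E
```

```text
time: 11.55
ee_pos: [0.6269, 0.1282, 0.1647]
tcp_rot: [179.7, -0.0, 98.1]
wrist_force: [0.4, -0.7, -0.4]
opening: 0.0378
grasp_force: 0.0
```

View pics/pinin.png

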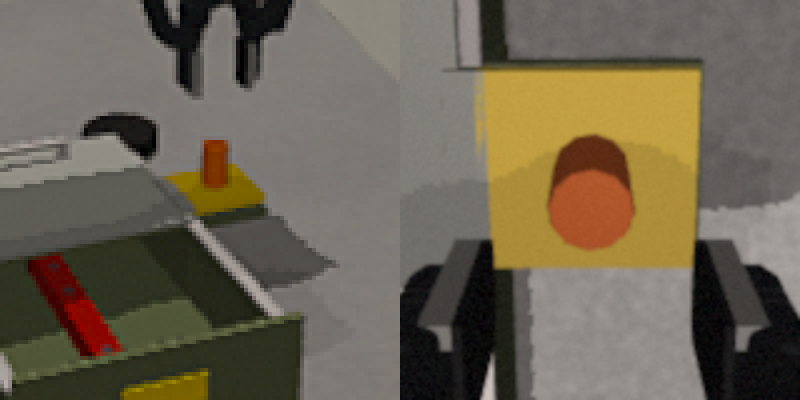

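The pin is home: its head sits flat on the lug, upright, the lid is open and the fingers are clear. Next is the rail.

```bash
python3 -m handwheel '[{"tx":-0.0242,"ty":-0.0282,"tz":0,"ax":0,"ay":0,"az":0,"jaw":0.1},{"tx":-0.0242,"ty":-0.0282,"tz":0,"ax":0,"ay":0,"az":0,"jaw":0.1},{"tx":-0.0242,"ty":-0.0282,"tz":0,"ax":0,"ay":0,"az":0,"jaw":0.1},{"tx":-0.0242,"ty":-0.0282,"tz":0,"ax":0,"ay":0,"az":0,"jaw":0.1},{"tx":-0.0242,"ty":-0.0282,"tz":0,"ax":0,"ay":0,"az":1,"jaw":0.1},{"tx":0,"ty":0,"tz":0.02,"ax":0,"ay":0,"az":0,"jaw":0.1},{"tx":0,"ty":0,"tz":0.02,"ax":0,"ay":0,"az":0,"jaw":0.1},{"tx":0,"ty":0,"tz":0,"ax":0,"ay":0,"az":0,"jaw":0.1},{"tx":0,"ty":0,"tz":0,"ax":0,"ay":0,"az":0,"jaw":0.1},{"tx":0,"ty":0,"tz":0,"ax":0,"ay":0,"az":0,"jaw":0.1}]'
python3 look.py w5; python3 - <<'E'
from h import *
import cv2
im=cv2.imread('pics/w5.png'); h=cv2.cvtColor(im,cv2.COLOR_BGR2HSV); w=wcam('w5')
m=((h[...,0]<8)|(h[...,0]>172))&(h[...,1]>150)&(h[...,2]>70)
vs=np.where(m.sum(1)>15)[0]; print(vs.min(),vs.max())
for v in np.linspace(vs.min()+5,vs.max()-5,7).astype(int):
    x=np.where(m[v])[0]; print(v,x.min(),x.max(),len(x),at_z((x.min()+x.max())/2,v,.032,**w))
E
```

```text
time: 12.95
ee_pos: [0.5035, -0.0118, 0.1218]
tcp_rot: [180.0, 0.0, 97.1]
wrist_force: [0.5, -0.7, -0.2]
opening: 0.0468
grasp_force: 0.0
[-1.3 -2.2 -9.3 82.8  0.  81.5] [ 0.50350224 -0.01175122  0.12179756] [1.79950663e+02 6.39508707e-03 9.71425548e+01]
91 292
96 244 273 30 [0.49453408 0.06587262 0.032     ]
127 244 273 30 [0.49716602 0.04481984 0.032     ]
159 244 272 29 [0.49965947 0.02190147 0.032     ]
191 244 272 29 [ 0.50266568 -0.00222662  0.032     ]
223 245 271 27 [ 0.50584132 -0.0277145   0.032     ]
255 245 271 18 [ 0.50920111 -0.05468044  0.032     ]
287 245 270 26 [ 0.51235173 -0.08330715  0.032     ]
```

View pics/w5.png

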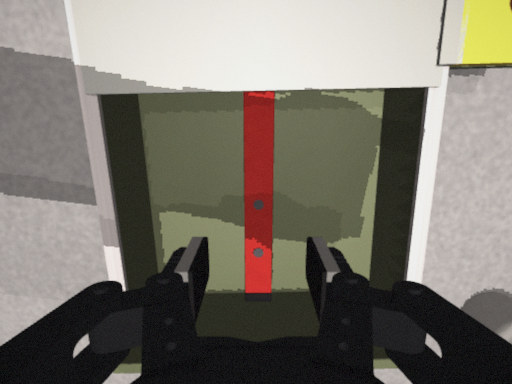

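The rail is centred between the fingers and aligned, running u=258 from v=91 to 300. I'll descend and grip it.

```bash
python3 -m handwheel '[{"tx":0,"ty":0.0003,"tz":0.018,"ax":0,"ay":0,"az":0.2,"jaw":0.1},{"tx":0,"ty":0,"tz":0.02,"ax":0,"ay":0,"az":0,"jaw":0.1},{"tx":0,"ty":0,"tz":0.02,"ax":0,"ay":0,"az":0,"jaw":0.1},{"tx":0,"ty":0,"tz":0.02,"ax":0,"ay":0,"az":0,"jaw":0.1},{"tx":0,"ty":0,"tz":0.02,"ax":0,"ay":0,"az":0,"jaw":0.1},{"tx":0,"ty":0,"tz":0.0105,"ax":0,"ay":0,"az":0,"jaw":0.1},{"tx":0,"ty":0,"tz":0,"ax":0,"ay":0,"az":0,"jaw":0.1},{"tx":0,"ty":0,"tz":0,"ax":0,"ay":0,"az":0,"jaw":-1},{"tx":0,"ty":0,"tz":0,"ax":0,"ay":0,"az":0,"jaw":-1},{"tx":0,"ty":0,"tz":0,"ax":0,"ay":0,"az":0,"jaw":-1}]' 100
python3 -m handwheel '[{"tx":0,"ty":0,"tz":0,"ax":0,"ay":0,"az":0,"jaw":-1},{"tx":0,"ty":0,"tz":0,"ax":0,"ay":0,"az":0,"jaw":-1},{"tx":0,"ty":0,"tz":0,"ax":0,"ay":0,"az":0,"jaw":-1},{"tx":0,"ty":0,"tz":0,"ax":0,"ay":0,"az":0,"jaw":-1},{"tx":0,"ty":0,"tz":0,"ax":0,"ay":0,"az":0,"jaw":-1},{"tx":0,"ty":0,"tz":0,"ax":0,"ay":0,"az":0,"jaw":-1},{"tx":0,"ty":0,"tz":0,"ax":0,"ay":0,"az":0,"jaw":-1},{"tx":0,"ty":0,"tz":0,"ax":0,"ay":0,"az":0,"jaw":-1},{"tx":0,"ty":0,"tz":0,"ax":0,"ay":0,"az":0,"jaw":-1},{"tx":0,"ty":0,"tz":0,"ax":0,"ay":0,"az":0,"jaw":-1}]'
```

```text
time: 14.25
ee_pos: [0.5041, -0.0118, 0.0138]
tcp_rot: [179.9, 0.0, 96.9]
wrist_force: [-0.9, -0.2, 6.0]
opening: 0.0197
grasp_force: 99.1
time: 15.5
ee_pos: [0.5041, -0.0118, 0.0138]
tcp_rot: [179.9, 0.0, 96.9]
wrist_force: [-1.2, 0.0, 6.1]
opening: 0.0198
grasp_force: 99.1
```

```bash
python3 - <<'E'
import numpy as np
th=np.radians(np.arange(0,21,2)); yb=np.array([130,130,130,130,130,130,128,126,124,122,120.]); zb=np.array([20,22,23,24,24,24,24,24,23.5,23,23.])
P=np.stack([yb-175*np.cos(th)-6*np.sin(th), zb+175*np.sin(th)-6*np.cos(th)],1); print(P.round(1).tolist())
for i in range(10):
    d=P[i+1]-P[i]; t=th[i]; print((np.array([[np.cos(t),-np.sin(t)],[-np.sin(t),-np.cos(t)]])@d/1e3).round(4).tolist())
E
```

```text
[[-45.0, 14.0], [-45.1, 22.1], [-45.0, 29.2], [-44.7, 36.3], [-44.1, 42.4], [-43.4, 48.5], [-44.4, 54.5], [-45.3, 60.5], [-45.9, 66.0], [-46.3, 71.4], [-46.5, 77.2]]
[-0.0001, -0.0081]
[-0.0001, -0.0071]
[-0.0002, -0.0071]
[-0.0001, -0.0061]
[-0.0001, -0.0061]
[-0.0021, -0.0058]
[-0.0021, -0.0057]
[-0.0019, -0.0051]
[-0.0019, -0.0051]
[-0.002, -0.0055]
```

```bash
python3 -m handwheel '[{"tx":0,"ty":0,"tz":-0.008,"ax":0,"ay":-2,"az":0,"jaw":-1},{"tx":0,"ty":0,"tz":-0.007,"ax":0,"ay":-2,"az":0,"jaw":-1},{"tx":0,"ty":0,"tz":-0.007,"ax":0,"ay":-2,"az":0,"jaw":-1},{"tx":0,"ty":0,"tz":-0.006,"ax":0,"ay":-2,"az":0,"jaw":-1},{"tx":0,"ty":0,"tz":-0.006,"ax":0,"ay":-2,"az":0,"jaw":-1},{"tx":-0.002,"ty":0,"tz":-0.006,"ax":0,"ay":-2,"az":0,"jaw":-1},{"tx":-0.002,"ty":0,"tz":-0.0057,"ax":0,"ay":-2,"az":0,"jaw":-1},{"tx":-0.002,"ty":0,"tz":-0.0052,"ax":0,"ay":-2,"az":0,"jaw":-1},{"tx":-0.002,"ty":0,"tz":-0.0052,"ax":0,"ay":-2,"az":0,"jaw":-1},{"tx":-0.002,"ty":0,"tz":-0.0053,"ax":0,"ay":-2,"az":0,"jaw":-1}]' 100
python3 - <<'E'
import cv2,numpy as np
from workcell import optics, telemetry
o=telemetry.get_obs();print(o['wrist_force'],o['torque'],o['q'])
s=optics.camera('side')['color'][:,:,::-1]
cv2.imwrite('pics/tilt.png',cv2.convertScaleAbs(cv2.resize(s[100:260,140:300],(640,600)[:1]*1+(600,),interpolation=3),alpha=1.5))
E
```

```text
time: 16.75
ee_pos: [0.5035, -0.0128, 0.0758]
tcp_rot: [-180.0, 20.1, 96.9]
wrist_force: [-0.3, 0.0, -3.0]
opening: 0.0201
grasp_force: 98.0
[-0.29634018  0.01834406 -3.04678251] [ 0.39797773  0.09111971 -0.04476058] [  9.76131284  -1.39580174 -15.60183149  76.83585715 -20.10393596
  93.01903099]
```

View pics/tilt.png

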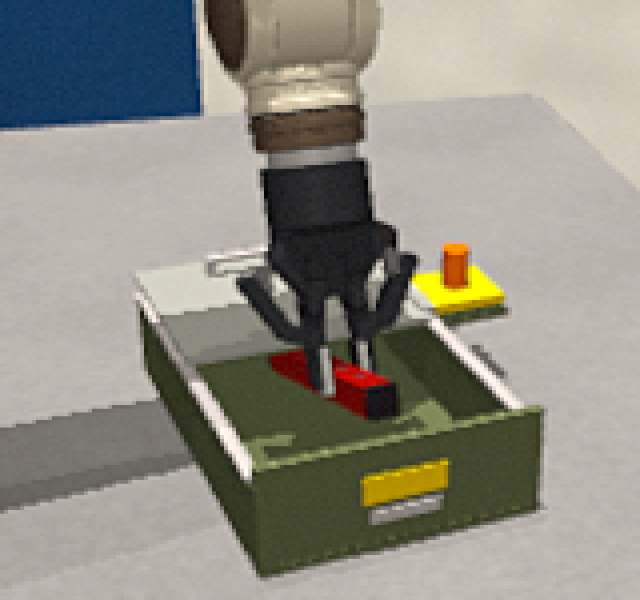

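```bash
python3 - <<'E'
from h import *
c=R.from_euler('xyz',[-180,20.1,96.9],degrees=True).as_matrix(); p=np.array([.5035,-.0128,.0758])
ax=-c[:,0]; up=-c[:,2]
print('front dir',ax)
f=p+.006*up+.085*ax; b=p+.006*up-.175*ax
print(f,b,proj(f,Ks,Es)); 
for z in(.09,.1,.11,.12): print(z,proj([f[0],f[1],z],Ks,Es))
E
```

```text
front dir [ 0.11281981 -0.93229271  0.34365969]
[ 0.51284197 -0.08999786  0.11064564] [0.48350882 0.15239825 0.02129412] [235.27291391 207.10932419]
0.09 [235.30879906 213.74054385]
0.1 [235.29151222 210.54610767]
0.11 [235.27404766 207.31883056]
0.12 [235.25640263 204.05820348]
```

The rail's front face at (235.5,206.7) matches a front end at z ≈ 0.111 m, so there is no slip in the grip. I'll draw it out along its axis.

```bash
python3 -m handwheel '[{"tx":-0.01,"ty":0,"tz":0,"ax":0,"ay":0,"az":0,"jaw":-1},{"tx":-0.015,"ty":0,"tz":0,"ax":0,"ay":0,"az":0,"jaw":-1},{"tx":-0.015,"ty":0,"tz":0,"ax":0,"ay":0,"az":0,"jaw":-1},{"tx":-0.015,"ty":0,"tz":0,"ax":0,"ay":0,"az":0,"jaw":-1},{"tx":-0.015,"ty":0,"tz":0,"ax":0,"ay":0,"az":0,"jaw":-1},{"tx":-0.015,"ty":0,"tz":0,"ax":0,"ay":0,"az":0,"jaw":-1},{"tx":-0.015,"ty":0,"tz":0,"ax":0,"ay":0,"az":0,"jaw":-1},{"tx":-0.015,"ty":0,"tz":0,"ax":0,"ay":0,"az":0,"jaw":-1},{"tx":-0.015,"ty":0,"tz":0,"ax":0,"ay":0,"az":0,"jaw":-1},{"tx":-0.01,"ty":0,"tz":0,"ax":0,"ay":0,"az":0,"jaw":-1}]'
```

```text
time: 18.05
ee_pos: [0.5195, -0.1443, 0.1237]
tcp_rot: [180.0, 20.0, 96.9]
wrist_force: [-0.1, 0.2, -1.8]
opening: 0.0198
grasp_force: 98.0
```

```bash
python3 -m handwheel '[{"tx":-0.0068,"ty":0,"tz":-0.0188,"ax":0,"ay":0,"az":0,"jaw":-1},{"tx":-0.0068,"ty":0,"tz":-0.0188,"ax":0,"ay":0,"az":0,"jaw":-1},{"tx":-0.0068,"ty":0,"tz":-0.0188,"ax":0,"ay":0,"az":0,"jaw":-1},{"tx":-0.0068,"ty":0,"tz":-0.0188,"ax":0,"ay":0,"az":0,"jaw":-1},{"tx":-0.0068,"ty":0,"tz":-0.0188,"ax":0,"ay":0,"az":0,"jaw":-1},{"tx":-0.0068,"ty":0,"tz":-0.0188,"ax":0,"ay":0,"az":0,"jaw":-1},{"tx":-0.0068,"ty":0,"tz":-0.0188,"ax":0,"ay":0,"az":0,"jaw":-1},{"tx":-0.0068,"ty":0,"tz":-0.0188,"ax":0,"ay":0,"az":0,"jaw":-1},{"tx":0,"ty":0,"tz":0,"ax":0,"ay":0,"az":0,"jaw":-1},{"tx":0,"ty":0,"tz":0,"ax":0,"ay":0,"az":0,"jaw":-1}]'
python3 -m handwheel '[{"tx":0,"ty":0,"tz":0,"ax":0,"ay":2,"az":0,"jaw":-1},{"tx":0,"ty":0,"tz":0,"ax":0,"ay":2,"az":0,"jaw":-1},{"tx":0,"ty":0,"tz":0,"ax":0,"ay":2,"az":0,"jaw":-1},{"tx":0,"ty":0,"tz":0,"ax":0,"ay":2,"az":0,"jaw":-1},{"tx":0,"ty":0,"tz":0,"ax":0,"ay":2,"az":0,"jaw":-1},{"tx":0,"ty":0,"tz":0,"ax":0,"ay":0,"az":0,"jaw":-1},{"tx":0,"ty":0,"tz":0,"ax":0,"ay":0,"az":0,"jaw":-1},{"tx":0,"ty":0,"tz":0,"ax":0,"ay":0,"az":0,"jaw":-1},{"tx":0,"ty":0,"tz":0,"ax":0,"ay":0,"az":0,"jaw":-1},{"tx":0,"ty":0,"tz":0,"ax":0,"ay":0,"az":0,"jaw":-1}]'
python3 - <<'E'
import cv2
from workcell import optics
cv2.imwrite('pics/end.png',optics.camera('side')['color'][:,:,::-1])
E
```

```text
time: 19.3
ee_pos: [0.5193, -0.1431, 0.2823]
tcp_rot: [-179.9, 20.0, 97.0]
wrist_force: [-0.1, -0.1, -2.7]
opening: 0.0198
grasp_force: 98.3
time: 20.55
ee_pos: [0.5194, -0.1429, 0.2833]
tcp_rot: [180.0, 10.0, 96.9]
wrist_force: [0.5, 0.3, -2.6]
opening: 0.0202
grasp_force: 98.2
```

View pics/end.png

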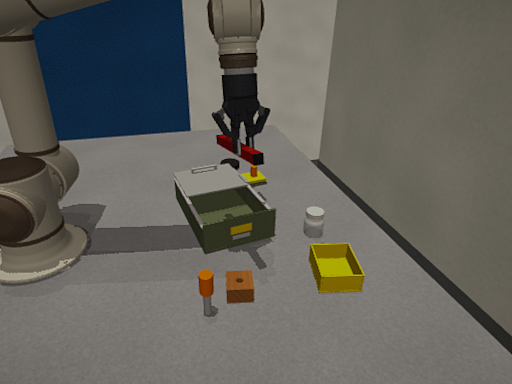

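The rail is held clear at about (240,150), with its lower end near z = 0.26 m. The pin is home at (254,173), the lid is open and the bystanders are where they were, so I'll hand in.

```bash
python3 -c "
from workcell import workorder
print(workorder.job_done())"
```

```text
the job is handed in; nothing more can be done
None
```

I handed the job in at about 20.6 s: the pin is home in both lugs and let go, the lid is open, and the rail was tilted out through the opening and is held still with its lower end about 26 cm above the bench; no verdict came back.

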